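Switch on two lamps at the studio table

TASK

It is getting dark over the drawing table: switch on the red and the yellow lamp by tipping the red and the yellow toggle on the white switch box all the way over, away from the arm, to the box's green-striped edge. Leave the white and the blue toggle as they stand.

Things in the scene. Friction and masses are not known exactly. Their poses are not given: they have to be found in the camera images.
- switchbox: White switch box fixed to the table, 130 x 210 x 45 mm. Origin: centre of its underside; x points level to its green-striped edge (the ON side, away from the arm), y along the row of four toggles, z up. The toggles (red, white, yellow, blue caps, alike in size, order varies) stand 42 mm apart along y, 26 mm clear between caps; else nothing rises over its top by more than 16 mm.
- red_hinge (a point): Centre of the red toggle's hinge, fixed in the box 10 mm above its top (55 mm above the table); axes as the box's. The lever swings about it in the x-z plane: an 8 mm steel stem with a round red cap, 16 mm thick, from 25 to 58 mm from the hinge. It leans 29 deg to -x when off, 29 deg to +x when on; its top is then 51 mm above the hinge and 28 mm to that side.
- red (a joint): Swing of the red-capped toggle, rad: 0 = off (leaning to the box's -x, towards the arm), 0.5 = upright, 1.0 = on, against its stop (leaning to the green-striped edge). Moves at about 1.5 N at the cap and stays where it is left; no spring, no snap. Starts off (0 to 0.1).
- yellow_hinge (a point): Centre of the yellow toggle's hinge, fixed in the box 10 mm above its top (55 mm above the table); axes as the box's. The lever swings about it in the x-z plane: an 8 mm steel stem with a round yellow cap, 16 mm thick, from 25 to 58 mm from the hinge. It leans 29 deg to -x when off, 29 deg to +x when on; its top is then 51 mm above the hinge and 28 mm to that side.
- yellow (a joint): Swing of the yellow-capped toggle, rad: 0 = off (leaning to the box's -x, towards the arm), 0.5 = upright, 1.0 = on, against its stop (leaning to the green-striped edge). Moves at about 1.5 N at the cap and stays where it is left; no spring, no snap. Starts off (0 to 0.1).
- white (a joint): Swing of the white-capped toggle, rad: 0 = off (leaning to the box's -x, towards the arm), 0.5 = upright, 1.0 = on, against its stop (leaning to the green-striped edge). Moves at about 1.5 N at the cap and stays where it is left; no spring, no snap. Starts off (0 to 0.1). To be left alone.
- blue (a joint): Swing of the blue-capped toggle, rad: 0 = off (leaning to the box's -x, towards the arm), 0.5 = upright, 1.0 = on, against its stop (leaning to the green-striped edge). Moves at about 1.5 N at the cap and stays where it is left; no spring, no snap. Starts on (0.9 to 1.0). To be left alone.

How it is judged:
At the end, for the whole second after the job is handed in: The red and the yellow toggle rest within 0.2 rad (11 deg) of their on stop (joint above 0.8), the white one is still off (below 0.3) and the blue one still on (above 0.7) (value of joint each of red, yellow above 0.8 rad and value of joint white below 0.3 rad and value of joint blue above 0.7 rad and velocity of joint red between -0.1 and 0.1 rad/s and velocity of joint yellow between -0.1 and 0.1 rad/s); the robot touches nothing.
It fails at once if the white toggle is tipped by more than about 0.3 rad from off (value of joint white above 0.3 rad).
It fails at once if the blue toggle is tipped by more than about 0.3 rad from on (value of joint blue below 0.7 rad).
It also fails if it takes over 32 s, if anything falls off the work surface, if the arm or the gripper's body presses on something with over 40 N, if the wrist force passes 120 N, or if a joint passes its speed limit or range.

ROBOT

A 6-joint arm with a two-finger parallel gripper is mounted at the origin on the work surface. World frame = base frame: x ahead of the robot, y to its left, z up, the work surface at z = 0. Lengths are in m, angles in rad, forces in N, time in s.
With the tool pointing down it reaches from about 0.4 to 0.825 m from the base axis. Payload 7 kg.
Tool frame: the origin (TCP) lies on the centre line of the jaws, within the pads' length; the fingertips stand arm.tip_reach ahead of it and the grasp point (between the pads) lies 5 mm behind it (arm.tip_reach is the distance from the TCP to the fingertips, in m); z points along the fingers, y is the line along which they close (so a half turn about z gives the same grasp; the last joint's range is limited). The gripper opens to 88 mm and grips with 3 to 60 N. Pads are 19 mm wide; open, the fingers measure 130 mm over their backs; the gripper's body (78 mm by 193 mm) begins 47 mm behind the grasp point.
Start: joints at [-1.026, 0.359, 0.012, 0, -1.224, -0.288], TCP at [0.171, -0.653, 0.241] pointing down, gripper open.
Joint ranges: [-3.07, 3.07], [-1.43, 2.12], [-1.02, 1.25], [-3.03, 1.67], [-3.05, -0], [-3.03, 3.03]. Speed limits (rad/s): [2.39, 2.39, 3.01, 3.14, 3.14, 3.14].

INTERFACE

Orientations are given as [roll, pitch, yaw] about the fixed x, y, z axes, in that order (R = Rz(yaw) Ry(pitch) Rx(roll)).
In Python, from station import status, optics, order, arm gives the robot as it stands. The module is installed in compiled form; this text tells all that it offers.
- The arm moves only by the shell command python3 -m jog 'ROWS' [FORCE]. ROWS is JSON, a list of rows, each a list of 3 entries, a list of its own where there are three numbers: the gripper command: -1 is shut, 1 is fully open, values between are in proportion, then the shift along the tool's x, y, z in mm, then the turn about the tool's z in rad. A call has 1 to 20 rows; each row is the pose to reach, as a shift and turn from the pose commanded when the call began, along the tool's axes at that moment; what a row does not reach only later rows make up. A row lasts 1/8 s, in which the tool goes at most 62.5 mm and 10.7 degrees, less where a joint would pass 70% of its speed; a pose out of reach is approached as far as the arm can. A call with a gripper value outside its range is refused whole. The fingers move at their own pace and stop on an object; FORCE is the grip in N (left out, the last holds). Time passes only in rows, so rows that repeat a pose let the fingers close. It gives the time, the measured TCP pose, the force, the opening and the grip force at its end, in the units of the state.
- status.get_state(): the state, without advancing time (a new reading comes with each control period).
- optics.grab_frame(name): name is "scene" or "top" or "wrist"; returns a dict with "color" (480x640x3 uint8, red, green, blue), "mtx" (3x3 intrinsics, pixels), "k1" (the pictures are not rectified: a ray, as slopes to the right and down, at radius r is drawn at 1 + k1 r^2 times it, then the intrinsics apply), "cam_to_world" (4x4, takes a point from camera to world coordinates). Camera axes: x right, y down, z forward; pixel columns grow to the right and rows downward; lengths in m; the calibration is good to about 2 mm. A picture is of the moment at which its call begins. There is no depth.
- order.job_done(): hands the job in; it is judged then, once.
The state is a dict: "t": time; "q": joint angles; "qd": joint speeds; "joint_efforts": joint torques, N m; "eef_pos": TCP position; "ee_rot": TCP orientation; "force": force on the tool from outside, world axes, zero at the start; "moment": the same for the moment, N m; "width": finger opening in m; "gripper_force": force on a finger pad.
Only numpy, scipy, OpenCV 4.12 (cv2) and the standard library are available. Lean on these libraries where they do the work, as an engineer would, in place of code of your own. Each camera call takes 0.05 s, during which the arm holds its last target. There are 200 camera calls.

## Working session

There is one attempt and no reset: what is moved stays moved. The work goes in short steps, Python scripts to look and compute and a shell command to move; the robot and the scene stay as the last step left them, time stands still between calls to the robot, and variables do not carry over. Pictures are saved under pics/ and viewed, at most 10 in all, crops included, and the job is handed in when it is done.

```bash
mkdir -p pics
python3 - <<'E'
from station import status,optics,arm
import cv2,numpy as np
s=status.get_state();print(s['t'],s['eef_pos'],s['ee_rot'],s['width'],arm.tip_reach)
for n in ("scene","top"):
    f=optics.grab_frame(n);cv2.imwrite(f'pics/{n}0.png',f['color'][:,:,::-1]);np.savez(f'{n}0.npz',**f)
    print(n,f['mtx'].tolist(),f['k1'],np.round(f['cam_to_world'],3).tolist())
E
```

```text
0.0 [ 0.17128742 -0.65243291  0.23962376] [ 3.13994569e+00 -1.58955624e-04 -2.88492540e+00] 0.08769997210682973 0.014
scene [[485.7813509268498, 0.0, 314.437630096366], [0.0, 485.7813509268498, 242.16012028264115], [0.0, 0.0, 1.0]] -0.0806180989573557 [[-0.483, 0.693, -0.534, 0.924], [0.876, 0.383, -0.295, 0.237], [0.0, -0.61, -0.792, 0.606], [0.0, 0.0, 0.0, 1.0]]
top [[464.1096194663981, 0.0, 320.04020227985757], [0.0, 464.1096194663981, 242.17268687942683], [0.0, 0.0, 1.0]] -0.08742719202870601 [[0.009, -0.999, 0.033, 0.56], [-1.0, -0.008, 0.005, 0.029], [-0.005, -0.033, -0.999, 0.699], [0.0, 0.0, 0.0, 1.0]]
```

View pics/scene0.png

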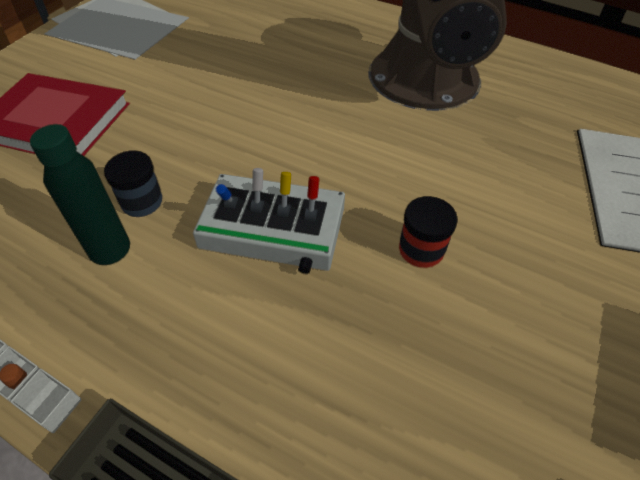

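View pics/top0.png

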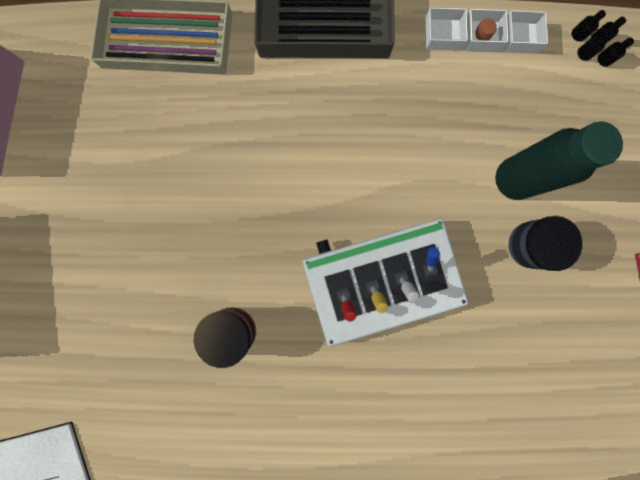

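The top view shows the toggles left to right: red (348,312), yellow (380,300), white (410,291) and blue (432,258). Box corners are near (305,262), (442,222), (466,302) and (331,345). The scene view shows red (314,187), yellow (286,183), white (258,180) and blue (223,191). Red and yellow are adjacent, so one two-finger push can tip both. Next I triangulate.

```bash
cat > tri.py <<'E'
import numpy as np,cv2
def load(n):
    f=np.load(n);return f['mtx'],float(f['k1']),f['cam_to_world'],f['color']
def und(c,p):
    return cv2.undistortPoints(np.array([[p]],float),c[0],np.array([c[1],0,0,0.]))[0,0]
def tri(c1,p1,c2,p2):
    P=[np.linalg.inv(c[2])[:3] for c in(c1,c2)]
    X=cv2.triangulatePoints(P[0],P[1],und(c1,p1).reshape(2,1),und(c2,p2).reshape(2,1))[:,0];return X[:3]/X[3]
def plane(c,p,z):
    d=c[2][:3,:3]@np.r_[und(c,p),1];o=c[2][:3,3];return o+d*(z-o[2])/d[2]
E
python3 - <<'E'
from tri import *
S,T=load('scene0.npz'),load('top0.npz')
def blob(c,lo,hi,box):
    h=cv2.cvtColor(c[3],cv2.COLOR_RGB2HSV);m=cv2.inRange(h,lo,hi);k=np.zeros_like(m);x0,y0,x1,y1=box;k[y0:y1,x0:x1]=m[y0:y1,x0:x1]
    ys,xs=np.nonzero(k);return (xs.mean(),ys.mean()),len(xs)
R={'red':((0,150,60),(8,255,255)),'yellow':((20,190,90),(32,255,255)),'blue':((105,150,60),(130,255,255))}
for n,(lo,hi) in R.items():
    a,na=blob(S,lo,hi,(200,160,340,235));b,nb=blob(T,lo,hi,(305,240,460,335))
    print(n,np.round(a),na,np.round(b),nb,np.round(tri(S,a,T,b),3))
# box top corners from the top view (z=.045) and triangulated screw corners
C=[plane(T,p,.045) for p in((304,262),(441,221),(467,302),(331,345))];print(np.round(C,3),np.round(np.mean(C,0),3))
e=C[0]-C[1];f=C[3]-C[2];print('yaw',np.arctan2(-e[0],e[1]),np.arctan2(-f[0],f[1]),np.linalg.norm(e),np.linalg.norm(C[0]-C[3]))
print('screws',tri(S,(340,193),T,(332,341)),tri(S,(222,177),T,(464,301)))
print('bottle top',tri(S,(54,142),T,(602,143)),'jar R',tri(S,(131,167),T,(553,243)),'jar L',tri(S,(430,215),T,(223,338)))
im=np.hstack([cv2.resize(S[3][150:280,185:355],None,fx=2.3,fy=2.3,interpolation=2),cv2.resize(T[3][210:360,295:475],None,fx=2,fy=2,interpolation=2)[:299]])
cv2.imwrite('pics/crop.png',im[:,:,::-1])
E
```

```text
red [313. 187.] 217 [348. 311.] 199 [ 0.491 -0.004  0.095]
yellow [286. 182.] 182 [nan nan] 0 [nan nan nan]
blue [223. 192.] 146 [432. 256.] 198 [ 0.563 -0.113  0.095]
[[ 0.554  0.055  0.045]
 [ 0.613 -0.139  0.045]
 [ 0.499 -0.176  0.045]
 [ 0.437  0.016  0.045]] [ 0.526 -0.061  0.045]
yaw 0.2986632577194676 0.3093928108531142 0.20258191869506328 0.12262846087460341
screws [0.44279843 0.01591562 0.04726876] [ 0.49942249 -0.17173448  0.04238459]
bottle top [ 0.68305453 -0.26824159  0.21991503] jar R [ 0.58119773 -0.28149236  0.08413237] jar L [0.45143805 0.16178278 0.08462123]<stdin>:5: RuntimeWarning: Mean of empty slice.
  ret = ret.dtype.type(ret / rcount)
```

View pics/crop.png

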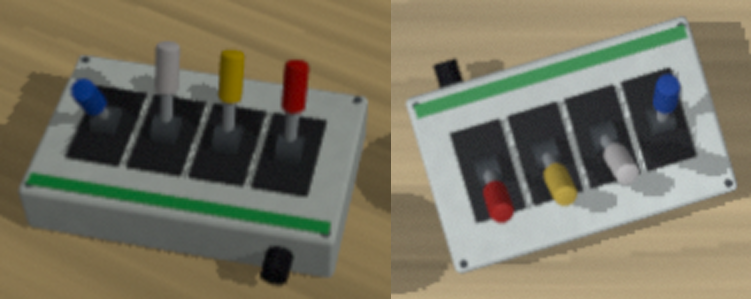

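The crops confirm the order (red, yellow, white off; blue on). Box centre is about (0.527, -0.060) with yaw 0.30, and the cap positions agree with this. I'll approach on the arm side, centred between red and yellow, with the fingers about 24 mm apart.

```bash
python3 -m jog '[[-0.45,[-30,37,0],-0.02],[-0.45,[-60,75,0],-0.043],[-0.45,[-90,112,0],-0.043],[-0.45,[-120,149,0],-0.043],[-0.45,[-150,186,0],-0.043],[-0.45,[-180,224,0],-0.043],[-0.45,[-210,261,0],-0.043],[-0.45,[-240,298,0],-0.043],[-0.45,[-270,336,0],-0.043],[-0.45,[-300,373,0],-0.043],[-0.45,[-330,410,0],-0.043],[-0.45,[-360,447,0],-0.043],[-0.45,[-390,485,0],-0.043],[-0.45,[-418,522,0],-0.043],[-0.45,[-418,522,0],-0.043],[-0.45,[-418,522,0],-0.043]]'
```

```text
t: 2.1
eef_pos: [0.4427, -0.0418, 0.2402]
ee_rot: [3.142, -0.001, -2.841]
force: [-0.2, 0.3, -0.0]
width: 0.0241
gripper_force: 0.0
```

```bash
python3 -m jog '[[-0.45,[0,0,35],0],[-0.45,[0,0,70],0],[-0.45,[0,0,105],0],[-0.45,[0,0,140],0],[-0.45,[0,0,140],0],[-0.45,[0,0,140],0]]'
python3 - <<'E'
from station import optics
import cv2,numpy as np
o=[]
for n,b in(("scene",(185,100,385,260)),("top",(285,200,485,360))):
    f=optics.grab_frame(n);o.append(cv2.resize(f['color'][b[1]:b[3],b[0]:b[2]],None,fx=2,fy=2))
cv2.imwrite('pics/b.png',np.hstack(o)[:,:,::-1])
E
```

```text
t: 2.85
eef_pos: [0.4437, -0.0423, 0.1017]
ee_rot: [-3.141, 0.001, -2.842]
force: [0.3, -0.1, 0.2]
width: 0.0243
gripper_force: 0.0
```

View pics/b.png

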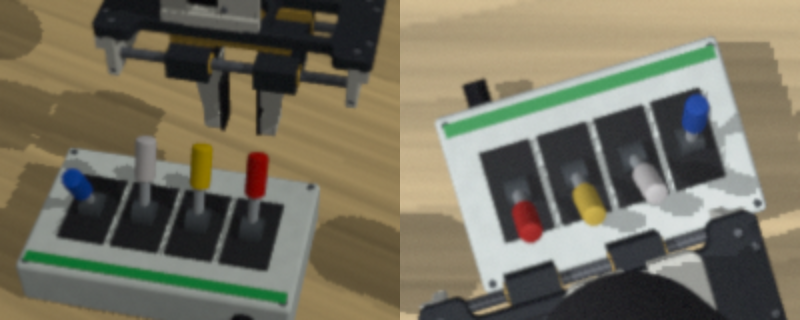

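Fingers are centred behind red and yellow (midpoint about (574, 265) in the top crop once height is allowed for). Pushing.

```bash
python3 -m jog '[[-0.45,[-10,0,0],0],[-0.45,[-18,0,0],0],[-0.45,[-24,0,0],0],[-0.45,[-29,0,0],0],[-0.45,[-34,0,0],0],[-0.45,[-39,0,0],0],[-0.45,[-44,0,0],0],[-0.45,[-49,0,0],0],[-0.45,[-54,0,0],0],[-0.45,[-59,0,0],0],[-0.45,[-63,0,0],0],[-0.45,[-67,0,0],0],[-0.45,[-70,0,0],0],[-0.45,[-70,0,0],0]]'
python3 - <<'E'
from station import optics
import cv2,numpy as np
o=[]
for n,b in(("scene",(185,100,385,260)),("top",(285,200,485,360))):
    f=optics.grab_frame(n);o.append(cv2.resize(f['color'][b[1]:b[3],b[0]:b[2]],None,fx=2,fy=2))
cv2.imwrite('pics/c.png',np.hstack(o)[:,:,::-1])
E
```

```text
t: 4.7
eef_pos: [0.5101, -0.021, 0.1002]
ee_rot: [3.141, -0.0, -2.842]
force: [-3.2, -1.5, -0.3]
width: 0.0242
gripper_force: 1.0
```

View pics/c.png

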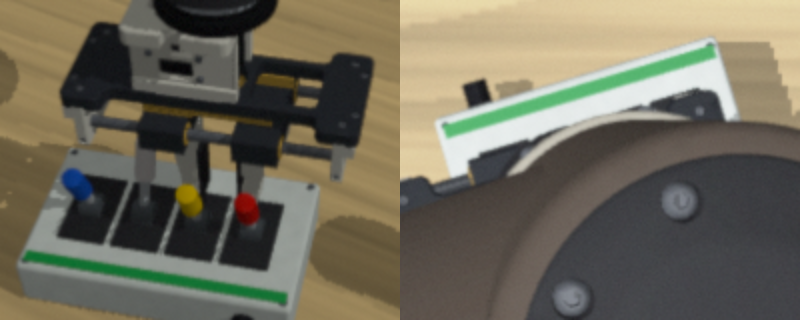

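Red (247,209) and yellow (189,200) are tipped most of the way. White and blue are untouched. The force is friction only, so I push on to the stop.

```bash
python3 -m jog '[[-0.45,[-1,0,0],0],[-0.45,[-2,0,0],0],[-0.45,[-3,0,0],0],[-0.45,[-4,0,0],0],[-0.45,[-4,0,0],0]]'
```

```text
t: 5.42
eef_pos: [0.5131, -0.0202, 0.1004]
ee_rot: [3.142, -0.002, -2.842]
force: [-5.5, -1.7, 0.1]
width: 0.0242
gripper_force: 2.7
```

```bash
python3 -m jog '[[-0.45,[-1,0,0],0],[-0.45,[-2,0,0],0],[-0.45,[-2,0,0],0]]'
```

```text
t: 5.8
eef_pos: [0.5134, -0.0201, 0.1002]
ee_rot: [3.141, -0.005, -2.842]
force: [-11.2, -1.5, 5.5]
width: 0.0248
gripper_force: 6.1
```

The stop is reached: force jumps with no further travel, at the expected position. Backing off and looking.

```bash
python3 -m jog '[[-0.45,[10,0,0],0],[-0.45,[30,0,0],0],[-0.45,[50,0,0],0],[-0.45,[75,0,0],0],[-0.45,[85,0,-40],0],[-0.45,[85,0,-80],0],[-0.45,[85,0,-80],0]]'
python3 - <<'E'
from station import optics
from tri import *
o=[];c=[]
for n,b in(("scene",(185,100,385,260)),("top",(285,200,485,360))):
    f=optics.grab_frame(n);c.append((f['mtx'],float(f['k1']),f['cam_to_world'],f['color']));o.append(cv2.resize(f['color'][b[1]:b[3],b[0]:b[2]],None,fx=2,fy=2))
cv2.imwrite('pics/d.png',np.hstack(o)[:,:,::-1])
E
```

```text
t: 6.68
eef_pos: [0.4377, -0.0436, 0.1844]
ee_rot: [-3.141, 0.01, -2.841]
force: [0.3, -0.0, -0.8]
width: 0.0242
gripper_force: 0.0
```

View pics/d.png

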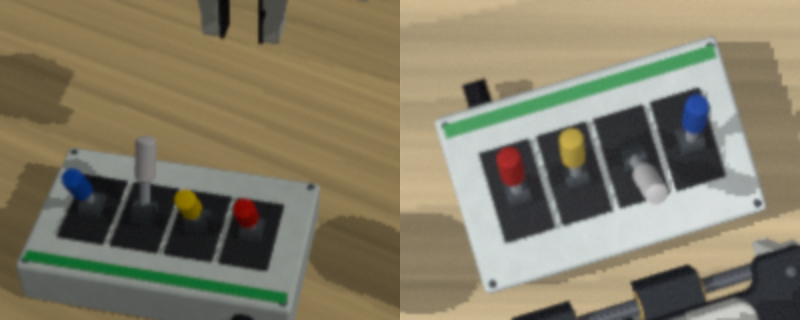

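The caps of red (511,167), yellow (572,149) and blue (696,115) lie on one line parallel to the green stripe, so red and yellow are fully on. White is still off, and the arm is clear of the box.

```bash
python3 -c "
from station import order;print(order.job_done())"
```

```text
the job is handed in; nothing more can be done
None
```

The red and yellow toggles are tipped fully on, white is still off and blue still on in the last picture, the arm is clear of the box, and the job was handed in at about 7 s; it returned no verdict.

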